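# Load the vial shaker and hold its speed lever at the third click

## Task

Put the blue-capped vial into the blue-ringed socket of the vial shaker and the yellow-capped vial into the yellow-ringed socket, each upright and all the way down, and let go of them. Then press the shaker's orange spring-return lever down past its first and second clicks to the third, its lowest position, and finish while still holding it down there with the gripper's fingers: it springs back if let go. Do not press the lever before both vials are in, and leave the bottle, tissue box and calculator where they are.

Things in the scene. Friction and masses are not known exactly. Their poses are not given: they have to be found in the camera images.
- shaker: White bench-top vial shaker, fixed to the bench. Origin at bench level, z up. In its own frame: base x -85..85, y -120..100 mm, 35 mm high; on it a bare aluminium socket platform x -55..55, y -120..45 mm, top at 75 mm; at its +y end a white control tower x -80..80, y 50..100 mm, top at 115 mm. The orange lever sticks out of the tower's +y face. Yaw varies by up to 0.35 rad.
- socket_blue (a point): Centre of the mouth of the blue-ringed socket, at the top of the platform (75 mm above the bench), 75 mm along the shaker's -y from the yellow socket. Round upright bore 31 mm wide, 40 mm deep, flat floor 35 mm above the bench; the coloured ring is flat and 41 mm wide.
- socket_yellow (a point): The same for the yellow-ringed socket, which lies nearer to the tower (its wall is 50 mm away).
- vial_blue: Clear glass vial with a blue cap, standing upright on the bench. 95 mm tall, glass 28 mm in diameter up to 73 mm, cap 26 mm in diameter above that; about 60 g. Origin at the centre of its underside, z along its axis. Fully home in a socket its underside is 40 mm below the mouth and its top 55 mm above the platform.
- vial_yellow: The same vial with a yellow cap.
- lever_top (a point): Centre of the upper face of the lever's orange tab, a 36 x 36 mm flat horizontal face, 14 mm thick; 133 mm along the shaker's +y from its origin, and 33 mm from the tower's wall. At rest it lies 108 mm above the bench; it moves straight down with the lever.
- lever (a joint): Travel of the lever in m: 0 at rest (up), grows as it is pressed straight down, stops firmly at 0.042. A return spring pushes it up with about 5 N at the top and 8 N at the bottom, and brings it all the way back up when let go. Three click ridges, at about 0.010, 0.021 and 0.032, each need a few newtons more (up to about 13 N altogether) and then give way; the third position is from just past the third click to the stop (0.035 to 0.042).
- bottle: Bystander: clear plastic bottle with a white cap, 62 mm wide, 190 mm tall, standing. Origin at the centre of its underside.
- tissue_box: Bystander: grey tissue box 115 x 115 x 120 mm. Origin at the centre of its underside.
- calculator: Bystander: black pocket calculator 155 x 80 x 14 mm lying flat. Origin at the centre of its underside.
Not all that is in view belongs to the job. What is shaped like the vial_yellow but black is not meant. Leave any pink look-alike of the vial_blue alone.

How it is judged:
By the outcome, as a careful person would: the job done as asked, in the order asked, and still so for the second after the job is handed in, while the arm keeps its last pose, push and grip.
It also fails if it takes over 67 s, if anything falls off the work surface, if the arm or the gripper's body presses on something with over 40 N, if the wrist force passes 120 N, or if a joint passes its speed limit or range.

## Robot

A 6-joint arm with a two-finger parallel gripper is mounted at the origin on the work surface. World frame = base frame: x ahead of the robot, y to its left, z up, the work surface at z = 0. Lengths are in m, angles in rad, forces in N, time in s.
With the tool pointing down it reaches from about 0.35 to 0.85 m from the base axis. Payload 8.1 kg.
Tool frame: the origin (TCP) lies at the very end of the fingers, on their centre line; the grasp point (between the pads) lies 19 mm behind it (pinch_z is the distance from the TCP to the grasp point, in m); z points along the fingers, y is the direction in which the jaws open and shut (so a half turn about z gives the same grasp; the last joint's range is limited). The gripper opens to 93 mm and grips with 3 to 60 N. Pads are 15 mm wide; open, the fingers measure 128 mm over their backs; the gripper's body (75 mm by 188 mm) begins 65 mm behind the grasp point.
Start: joints at [-1.27, 0.13, 1.488, -0, 1.523, -0.085], TCP at [0.226, -0.556, 0.219] pointing down, gripper open.
Joint ranges: [-2.96, 2.96], [-0.89, 2.26], [0.02, 2.5], [-1.34, 4.48], [0, 2.73], [-2.66, 2.66]. Speed limits (rad/s): [2.39, 2.39, 2.79, 3.14, 3.14, 3.14].

## Interface

Orientations are given as a rotation vector (axis times angle).
In Python, from plant import * gives the robot as it stands.
- The arm moves only by the tool move_arm, never from a script. Its argument "series" is a list of rows, each a list of 7 numbers: the shift along the tool's x, y, z each as a share of 10 cm, from -1 to 1, then the turn, a rotation vector about the tool's x, y, z each as a share of 180 degrees, from -1 to 1, then the opening, from -1 (shut) to 1 (fully open). In form: [[dx, dy, dz, rx, ry, rz, jaw], ...]. A call has 1 to 8 rows; each row is the pose to reach, as a shift and turn from the pose commanded when the call began, along the tool's axes at that moment, turning the shorter way round; what a row does not reach only later rows make up. A row lasts 1/10 s, in which the tool goes at most 50 mm and 8.59 degrees, less where a joint would pass 70% of its speed; a pose out of reach is approached as far as the arm can. A call with a number of a shift or a turn outside -1 to 1 is refused whole. A call with a gripper value outside its range is refused whole. The fingers move at their own pace and stop on an object; "squeeze" is the grip in N (left out, the last holds). Time passes only in rows, so rows that repeat a pose let the fingers close. It gives the time, the measured TCP pose, the force and the opening at its end, in the units of the state.
- read_state(): the state, without advancing time (a new reading comes with each control period).
- read_camera(name): name is "scene" or "top" or "wrist"; returns a dict with "frame" (420x560x3 uint8, red, green, blue), "K" (3x3 intrinsics, pixels), "rvec" (rotation vector, rad) and "tvec" (3), from world to camera coordinates, as OpenCV has them. Camera axes: x right, y down, z forward; pixel columns grow to the right and rows downward; lengths in m; the calibration is good to about 2 mm. A picture is of the moment at which its call begins. There is no depth.
- close_job(): hands the job in, once; it reports no verdict.
The state is a dict: "t": time; "q": joint angles; "dq": joint speeds; "joint_torque": joint torques, N m; "tool_pos": TCP position; "orientation": TCP orientation; "force": force on the tool from outside, world axes, zero at the start; "wrist_torque": the same for the moment, N m; "opening": finger opening in m.
Only numpy, scipy, OpenCV 4.12 (cv2) and the standard library are available. Lean on these libraries where they do the work, as an engineer would, in place of code of your own. Each camera call takes 0.05 s, during which the arm holds its last target.

## Working session

There is one attempt and no reset: what is moved stays moved. The work goes in short steps, Python scripts to look and compute and a tool call to move; the robot and the scene stay as the last step left them, time stands still between calls to the robot, and variables do not carry over. Pictures are saved under pics/ and viewed, and the job is handed in when it is done.

Besides the shell and the picture viewer there is one more tool, called after ">>>" as name(argument=value, ...) on one line, values as JSON. move_arm: Moves the arm, as the interface text tells. Shift numbers are shares of 10 cm and turn numbers shares of 180 degrees, none past 1 either way. Its arguments: {"type":"object","properties":{"series":{"type":"array","items":{"type":"array","items":{"type":"number"}}},"squeeze":{"type":"number"}},"required":["series"]}

```bash
ls; mkdir -p pics
cat > h.py <<'E'
import numpy as np, cv2
from plant import *
def shot(name, fn):
    c=read_camera(name); cv2.imwrite('pics/'+fn+'.png', c['frame'][:,:,::-1]); np.savez('pics/'+fn+'.npz',**c); return c
def load(fn): return dict(np.load('pics/'+fn+'.npz'))
def ray(c,u,v):
    R,_=cv2.Rodrigues(c['rvec']); t=np.array(c['tvec']).ravel()
    o=-R.T@t; d=R.T@(np.linalg.inv(c['K'])@np.array([u,v,1.])); return o,d/np.linalg.norm(d)
def onplane(c,u,v,z):
    o,d=ray(c,u,v); return o+d*(z-o[2])/d[2]
def tri(obs):
    A=np.zeros((3,3));b=np.zeros(3);rs=[ray(*x) for x in obs]
    for o,d in rs:
        P=np.eye(3)-np.outer(d,d);A+=P;b+=P@o
    p=np.linalg.solve(A,b); return p,[np.linalg.norm((np.eye(3)-np.outer(d,d))@(p-o)) for o,d in rs]
def proj(c,p):
    return cv2.projectPoints(np.array(p,float).reshape(-1,1,3),c['rvec'],c['tvec'],c['K'],None)[0].reshape(-1,2)
E
python3 - <<'E'
from h import *
for n in ('scene','top','wrist'): shot(n,n+'0')
s=read_state(); print(s)
E
```

```text
pics
{'t': 0.15, 'q': array([-1.27040082e+00,  1.30962225e-01,  1.48902259e+00,  8.15442631e-07,
        1.52298343e+00, -8.54029404e-02]), 'dq': array([ 6.63748994e-05, -3.21210196e-04, -4.13596155e-03, -1.28829590e-04,
        5.14520742e-05, -2.65020027e-04]), 'joint_torque': array([ 8.70885360e-04, -5.60475576e+01, -4.92333734e+01,  7.68747367e-02,
        3.05037852e-02, -7.72536237e-05]), 'tool_pos': array([ 0.22567191, -0.55548159,  0.21784721]), 'orientation': array([-3.08198180e+00, -6.01997216e-01,  2.30456350e-04]), 'force': array([0.69551251, 0.20804752, 0.3996363 ]), 'wrist_torque': array([-0.00796119,  0.00845179, -0.00524149]), 'opening': 0.0932333887009799}
```

View pics/scene0.png

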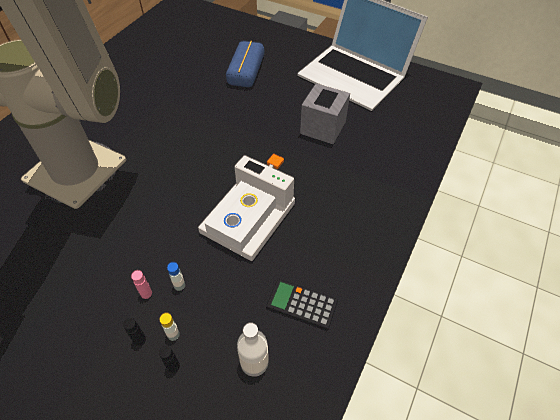

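View pics/top0.png

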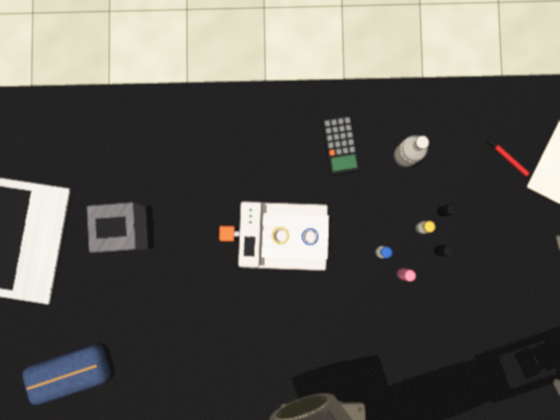

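View pics/wrist0.png

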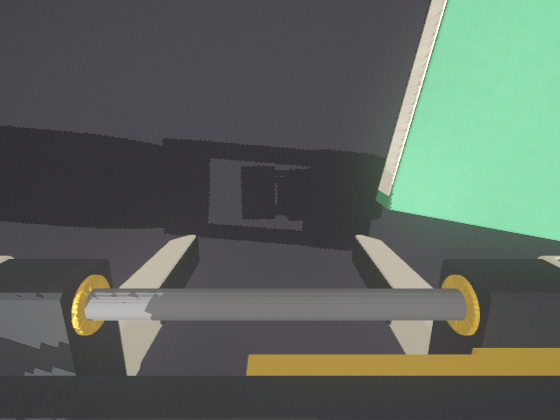

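The scene view shows the blue cap at about (175,269), the yellow cap at (167,320), the rings at (232,220) and (249,200), and the orange tab at (275,160). In the top view these are at (385,252), (429,227), (310,237), (281,236) and (227,233). Next I'll measure them.

```bash
cat > blobs.py <<'E'
from h import *
def blobs(c,col,minA=6):
    hsv=cv2.cvtColor(c['frame'],cv2.COLOR_RGB2HSV)
    lo,hi={'blue':((100,150,60),(125,255,255)),'yellow':((22,140,80),(34,255,255)),'ring_y':((15,90,80),(34,255,255)),'orange':((5,180,120),(17,255,255)),'ring_b':((100,90,60),(125,255,255))}[col]
    m=cv2.inRange(hsv,lo,hi); n,l,s,ce=cv2.connectedComponentsWithStats(m)
    return [(ce[i].round(1).tolist(),s[i].tolist()) for i in range(1,n) if s[i][4]>=minA]
E
python3 - <<'E'
from blobs import *
for n in('scene0','top0'):
    c=load(n); R,_=cv2.Rodrigues(c['rvec']); print(n,'cam',(-R.T@c['tvec'].ravel()).round(3),'K',c['K'][0,0])
    for k in('blue','ring_b','yellow','ring_y','orange'): print(k,[b for b in blobs(c,k) if b[1][4]<1200])
for n,(x,y,w,h) in {'scene0':(120,130,190,250),'top0':(210,180,260,110)}.items():
    c=load(n); f=c['frame'][y:y+h,x:x+w,::-1]; k=min(800/w,600/h); cv2.imwrite(f'pics/{n}_z.png',cv2.resize(f,None,fx=k,fy=k,interpolation=cv2.INTER_CUBIC)); print(k)
E
```

```text
scene0 cam [ 0.957 -0.499  1.005] K 448.9879754152139
blue [([331.5, 2.4], [313, 0, 31, 8, 142]), ([231.8, 219.5], [224, 213, 17, 14, 46]), ([172.7, 268.0], [167, 262, 12, 13, 123])]
ring_b [([331.2, 2.6], [313, 0, 31, 9, 161]), ([244.9, 63.2], [226, 41, 38, 46, 1103]), ([231.7, 219.5], [224, 213, 17, 14, 57]), ([172.7, 268.2], [167, 262, 13, 14, 135])]
yellow [([248.9, 199.5], [241, 193, 16, 14, 47]), ([165.9, 319.4], [160, 313, 13, 14, 133])]
ring_y [([112.3, 15.6], [83, 0, 59, 44, 1010]), ([148.5, 4.1], [141, 0, 20, 13, 98]), ([242.4, 6.5], [215, 0, 56, 20, 274]), ([315.3, 12.9], [268, 0, 73, 38, 831]), ([8.3, 26.5], [0, 11, 21, 30, 160]), ([2.5, 36.1], [0, 25, 9, 19, 47]), ([15.0, 53.7], [0, 41, 34, 25, 553]), ([244.6, 56.0], [238, 40, 14, 32, 54]), ([4.1, 111.6], [0, 106, 11, 13, 74]), ([275.0, 159.7], [268, 155, 15, 11, 89]), ([248.4, 199.7], [240, 193, 18, 14, 76]), ([298.5, 289.7], [296, 288, 6, 5, 18]), ([165.9, 319.7], [159, 312, 15, 16, 167])]
orange [([275.3, 160.5], [267, 154, 17, 15, 153]), ([298.5, 289.6], [296, 287, 6, 6, 27])]
top0 cam [0.522 0.082 1.449] K 540.8470888029053
blue [([386.8, 251.9], [382, 247, 10, 11, 85])]
ring_b [([386.7, 251.9], [381, 246, 12, 13, 120])]
yellow [([429.1, 226.2], [425, 222, 9, 9, 66])]
ring_y [([429.2, 226.1], [423, 220, 13, 13, 130]), ([274.7, 236.0], [272, 228, 9, 16, 31]), ([62.6, 376.4], [27, 365, 70, 24, 154])]
orange [([233.1, 228.3], [232, 227, 3, 4, 7]), ([227.9, 239.8], [222, 238, 12, 3, 13])]
2.4
3.076923076923077
```

View pics/scene0_z.png

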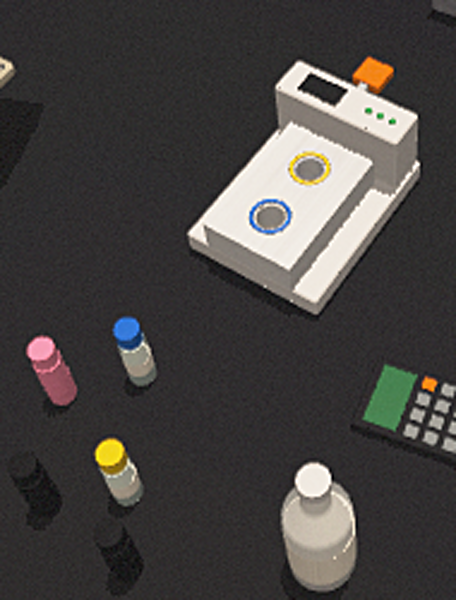

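View pics/top0_z.png

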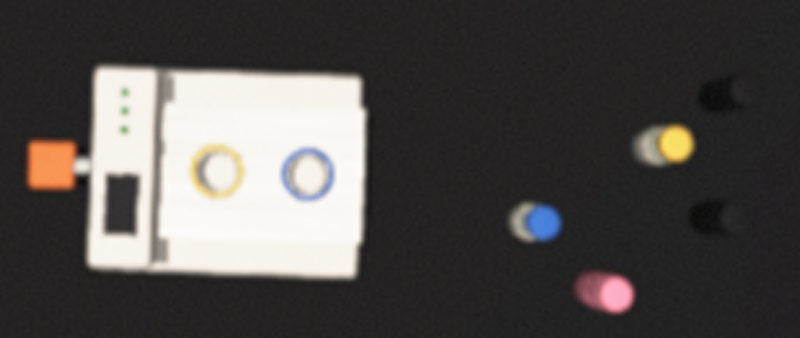

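Run:
```python
from blobs import *
s=load('scene0');t=load('top0')
hsv=cv2.cvtColor(t['frame'],cv2.COLOR_RGB2HSV)
out={}
for k,lo,hi,(x,y,w,h) in [('rb',(105,40,80),(130,255,255),(297,222,30,32)),('ry',(12,40,120),(34,255,255),(268,222,26,32)),('lev',(3,100,120),(17,255,255),(212,220,26,30))]:
    m=cv2.inRange(hsv[y:y+h,x:x+w],lo,hi); cs=np.argwhere(m>0)[:,::-1].astype(np.float32)
    bx=cv2.minEnclosingCircle(cs); r=cv2.minAreaRect(cs); e=cv2.fitEllipse(cv2.convexHull(cs.astype(np.int32)).astype(np.float32))
    print(k,len(cs),np.array(bx[0])+(x,y),bx[1],'rect',np.array(r[0])+(x,y),r[1:], 'ell',np.array(e[0])+(x,y),e[1])
    out[k]=np.array(e[0] if k[0]=='r' else r[0])+(x,y)
sc={'rb':(231.8,219.6),'ry':(248.6,199.6),'lev':(275.2,159.2)}
for k in out:
    p,r=tri([(t,*out[k]),(s,*sc[k])]); z={'rb':.075,'ry':.075,'lev':.108}[k]
    print(k,p.round(4),np.array(r).round(4),'top@z',onplane(t,*out[k],z).round(4),'scene@z',onplane(s,*sc[k],z).round(4))
for k,a,b in[('vb',(386.8,251.9),(172.5,266.3)),('vy',(429.1,226.2),(165.9,318)),]:
    p,r=tri([(t,*a),(s,*b)]);print(k,p.round(4),np.array(r).round(4),'top',onplane(t,*a,.095).round(4),'scene',onplane(s,*b,.095).round(4))
for k,a in[('pink',(616/3.077+210,294/3.077+180)),('blk1',(741/3.077+210,90/3.077+180)),('blk2',(734/3.077+210,217/3.077+180)),('bottle cap',(422,142))]: print(k,onplane(t,*a,.19 if 'bot' in k else .095).round(3))
```

```text
rb 82 [309.5        236.16666698] 8.579792022705078 rect [309.50000191 235.99999905] ((16.26345443725586, 16.26345443725586), 45.0) ell [309.51814842 236.26471806] (16.851417541503906, 17.04524803161621)
ry 135 [279.96706581 235.15868282] 9.072129249572754 rect [280.00000191 234.99999905] ((16.970561981201172, 16.970561981201172), 45.0) ell [279.97653103 235.18145847] (17.712366104125977, 18.045499801635742)
lev 240 [226.5       233.0714283] 9.649568557739258 rect [226.5 233.5] ((15.0, 15.0), 90.0) ell [226.4177599  232.79944611] (18.006757736206055, 20.133337020874023)
rb [0.5434 0.0256 0.0791] [0.0019 0.0019] top@z [0.545  0.0266 0.075 ] scene@z [0.54   0.0267 0.075 ]
ry [0.5478 0.1005 0.0794] [0.0015 0.0015] top@z [0.5491 0.1014 0.075 ] scene@z [0.5447 0.1025 0.075 ]
lev [0.5543 0.2327 0.1122] [0.0007 0.0007] top@z [0.555  0.2336 0.108 ] scene@z [0.5519 0.2357 0.108 ]
vb [ 0.5019 -0.1635  0.1003] [0.0007 0.0007] top [ 0.5023 -0.164   0.095 ] scene [ 0.4986 -0.162   0.095 ]
vy [ 0.5637 -0.271   0.098 ] [0.0008 0.0008] top [ 0.5643 -0.2713  0.095 ] scene [ 0.5617 -0.2708  0.095 ]
pink [ 0.443 -0.22   0.095]
blk1 [ 0.606 -0.327  0.095]
blk2 [ 0.503 -0.317  0.095]
bottle cap [ 0.759 -0.237  0.19 ]
```

```bash
cat >> h.py <<'E'
from scipy.spatial.transform import Rotation as Ro
def Rt(s=None):
    s=s or read_state(); return Ro.from_rotvec(s['orientation']).as_matrix()
# commanded pose bookkeeping: we use measured pose
def plan(p,yawy=None,s=None):
    """p world TCP target; yawy: desired tool y direction angle in world (rad), tool pointing down"""
    s=s or read_state(); R=Rt(s); d=R.T@(np.array(p)-s['tool_pos'])/0.1
    out=[*d]
    if yawy is not None:
        y=np.array([np.cos(yawy),np.sin(yawy),0]);z=np.array([0,0,-1.]);x=np.cross(y,z)
        Rd=np.stack([x,y,z],1); out+=list(Ro.from_matrix(R.T@Rd).as_rotvec()/np.pi)
    return np.array(out).round(4)
E
python3 - <<'E'
from h import *
s=read_state();R=Rt(s);print(R.round(4))
w=load('wrist0');Rw,_=cv2.Rodrigues(w['rvec']);o=-Rw.T@w['tvec'].ravel();print('cam in tool',(R.T@(o-s['tool_pos'])).round(4),'axes\n',(R.T@Rw.T).round(3),w['K'].round(1))
print(np.arctan2(R[1,1],R[0,1]))
E
```

```text
[[ 9.265e-01  3.763e-01 -4.000e-04]
 [ 3.763e-01 -9.265e-01  1.300e-03]
 [ 1.000e-04 -1.400e-03 -1.000e+00]]
cam in tool [ 0.0726  0.0003 -0.1666] axes
 [[ 0.001 -0.966 -0.26 ]
 [ 1.     0.001 -0.   ]
 [ 0.    -0.26   0.966]] [[295.7   0.  275.3]
 [  0.  295.7 205.4]
 [  0.    0.    1. ]]
-1.1849978380018584
```

>>> move_arm(series=[[0.98,-0.57,0,0,0,0.14,0.4],[0.98,-0.57,0,0,0,0.14,0.4],[0.98,-0.57,0,0,0,0.14,0.4]], squeeze=20)

```text
t: 0.45
tool_pos: [0.2972, -0.4632, 0.2182]
orientation: [-3.138, 0.091, -0.001]
force: [0.7, -0.9, -0.0]
opening: 0.0736
```

Run:
```python
from h import *
s=read_state();print(s['t'],s['tool_pos'],s['orientation'],s['opening']);print(plan((.53,-.27,.2),-1.626))
```

```text
0.45 [ 0.29718089 -0.4631512   0.21820275] [-3.13847617e+00  9.09866760e-02 -8.42767413e-04] 0.07356438243091558
[ 2.2123e+00 -2.0628e+00  1.8680e-01 -6.0000e-04 -2.0000e-04 -9.0000e-04]
```

>>> move_arm(series=[[0.5,-0.45,0,0,0,0,0.4],[1,-0.93,0,0,0,0,0.4],[1,-0.93,0,0,0,0,0.4]])

```text
t: 0.75
tool_pos: [0.4016, -0.3766, 0.2185]
orientation: [-3.14, 0.084, -0.0]
force: [0.4, 0.4, 0.7]
opening: 0.0655
```

>>> move_arm(series=[[0.5,-0.5,0,0,0,0,0.4],[0.9,-0.9,0,0,0,0,0.4],[0.9,-0.9,0,0,0,0,0.4],[0.9,-0.9,0,0,0,0,0.4]])

```text
t: 1.15
tool_pos: [0.4969, -0.2907, 0.2182]
orientation: [-3.139, 0.078, -0.0]
force: [-0.3, -0.6, 0.3]
opening: 0.0652
```

Run:
```python
from h import *
s=read_state();print(s['t'],s['tool_pos'],s['orientation'],s['opening']);shot('wrist','w1')
```

```text
1.15 [ 0.49691078 -0.29067065  0.21815853] [-3.13936377e+00  7.78594350e-02 -7.58147580e-05] 0.06519473014937197
```

View pics/w1.png

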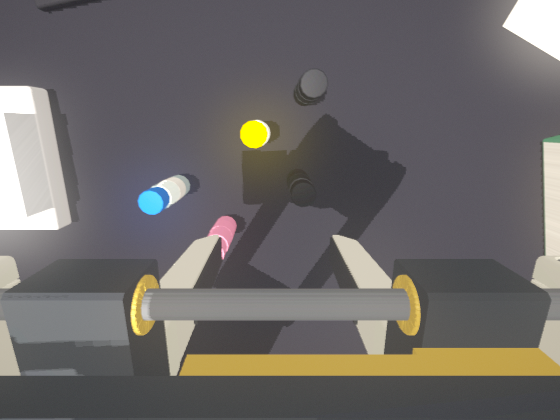

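The wrist view shows the yellow cap at (255,134), the blue cap at (153,203), pink at (222,235) and the black ones at (313,84) and (302,187). The yellow vial is nearest, so it goes first.

```bash
cat >> blobs.py <<'E'
def cap(c,col,minA=60,seed=None):
    hsv=cv2.cvtColor(c['frame'],cv2.COLOR_RGB2HSV)
    lo,hi={'blue':((100,150,90),(125,255,255)),'yellow':((22,160,120),(34,255,255))}[col]
    m=cv2.inRange(hsv,lo,hi);m[245:]=0
    cs,_=cv2.findContours(m,cv2.RETR_EXTERNAL,cv2.CHAIN_APPROX_NONE)
    r=[]
    for k in cs:
        if cv2.contourArea(k)>minA:
            (x,y),rad=cv2.minEnclosingCircle(k); e=cv2.fitEllipse(cv2.convexHull(k)); r.append(((round(x,1),round(y,1)),round(rad,1),np.round(e[0],1).tolist(),np.round(e[1],1).tolist()))
    return r
E
python3 - <<'E'
from blobs import *
c=load('w1')
for k in('yellow','blue'):
    for r in cap(c,k): print(k,r,onplane(c,*r[0],.095).round(4))
E
```

```text
yellow ((253.5, 134.0), 14.2, [253.0, 134.1], [26.5, 28.0]) [ 0.563  -0.2732  0.095 ]
blue ((153.4, 199.6), 15.1, [152.4, 200.7], [25.9, 32.6]) [ 0.5036 -0.1677  0.095 ]
```

>>> move_arm(series=[[0.4,-0.2,0.3,0,0,0,0.4],[0.4,-0.2,0.3,0,0,0,0.4],[0.4,-0.2,0.3,0,0,0,0.4]])

```text
t: 1.5
tool_pos: [0.5346, -0.276, 0.1869]
orientation: [-3.139, 0.084, 0.005]
force: [-0.4, 0.0, -0.6]
opening: 0.065
```

Run:
```python
from blobs import *
s=read_state();c=shot('wrist','w2');a=load('w1');print(s['tool_pos'])
for k in('yellow','blue'):
    A=cap(a,k)[0]
    for r in cap(c,k): print(k,r,onplane(c,*r[0],.095).round(4),tri([(a,*A[0]),(c,*r[0])]),tri([(a,*A[2]),(c,*r[2])]))
```

```text
[ 0.53464724 -0.27597032  0.18687285]
yellow ((270.0, 176.0), 15.3, [269.9, 176.4], [28.6, 30.4]) [ 0.5644 -0.273   0.095 ] (array([ 0.56277138, -0.27256169,  0.08534452]), [np.float64(0.00012960335015738562), np.float64(0.000129603350157383)]) (array([ 0.56280258, -0.27239141,  0.08794954]), [np.float64(0.0002679071740907931), np.float64(0.0002679071740908817)])
blue ((162.1, 241.5), 15.1, [163.0, 239.2], [18.7, 29.7]) [ 0.5079 -0.1684  0.095 ] (array([ 0.49754898, -0.15643622,  0.0683401 ]), [np.float64(0.0003512003979394275), np.float64(0.0003512003979394823)]) (array([ 0.49178362, -0.14735211,  0.04741338]), [np.float64(0.0016875916933144816), np.float64(0.001687591693314456)])
```

View pics/w2.png

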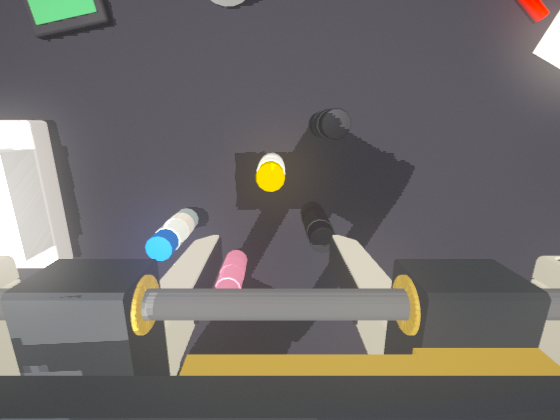

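Run:
```python
from h import *
print(plan((.5640,-.2728,.12),-1.626),plan((.5640,-.2728,.048),-1.626))
```

```text
[ 2.910e-01 -5.440e-02  6.817e-01 -0.000e+00  5.000e-04  2.000e-04] [ 2.9210e-01 -5.4300e-02  1.4017e+00 -0.0000e+00  5.0000e-04  2.0000e-04]
```

>>> move_arm(series=[[0.29,-0.055,0.1,0,0,0,0.4],[0.29,-0.055,0.68,0,0,0,0.4],[0.29,-0.055,0.68,0,0,0,0.4],[0.29,-0.055,0.68,0,0,0,0.4]])

```text
t: 1.95
tool_pos: [0.5626, -0.2722, 0.1192]
orientation: [-3.139, 0.087, 0.006]
force: [-0.8, -0.4, 0.5]
opening: 0.0652
```

Run:
```python
from blobs import *
s=read_state();c=shot('wrist','w3');print(s['tool_pos'])
for k in('yellow',):
    for r in cap(c,k): print(k,r,onplane(c,*r[0],.095).round(4),tri([(load('w1'),253.5,134.),(c,*r[0])]))
print(plan((.5640,-.2728,.048),-1.626))
```

```text
[ 0.56264812 -0.27215397  0.1192426 ]
yellow ((275.6, 229.5), 20.6, [275.8, 231.3], [36.6, 44.8]) [ 0.5667 -0.2727  0.095 ] (array([ 0.56271693, -0.27242679,  0.08410385]), [np.float64(8.135160482266209e-05), np.float64(8.135160482250245e-05)])
[ 0.00e+00  1.00e-04  7.35e-01 -0.00e+00  2.00e-04  0.00e+00]
```

View pics/w3.png

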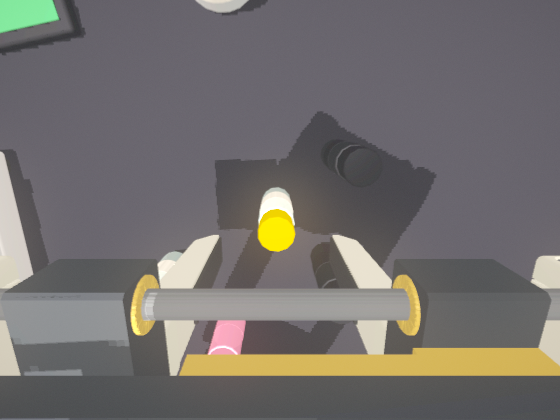

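The cap is at (276,231), midway between the fingers and just in line with them, so I'll descend and grip.

>>> move_arm(series=[[0.015,0,0.4,0,0,0,0.4],[0.015,0,0.71,0,0,0,0.4],[0.015,0,0.71,0,0,0,0.4],[0.015,0,0.71,0,0,0,0.4],[0.015,0,0.71,0,0,0,-1],[0.015,0,0.71,0,0,0,-1],[0.015,0,0.71,0,0,0,-1],[0.015,0,0.71,0,0,0,-1]], squeeze=20)

```text
t: 2.8
tool_pos: [0.567, -0.2723, 0.0506]
orientation: [3.14, -0.085, 0.002]
force: [0.2, -0.6, 0.8]
opening: 0.0379
```

Run:
```python
from h import *
s=read_state();shot('wrist','w4');print(s['tool_pos'],s['opening'],s['force'])
```

```text
[ 0.56704887 -0.27234243  0.05064952] 0.037935697085048424 [ 0.18368029 -0.57765754  0.83174339]
```

View pics/w4.png

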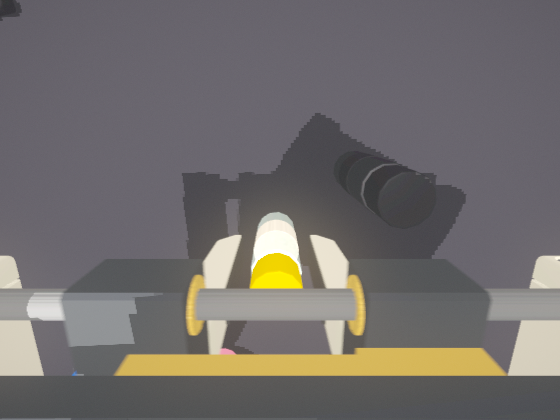

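>>> move_arm(series=[[-0.02,0,0.02,0,0,0,0],[-0.02,0,0.02,0,0,0,-1],[-0.02,0,0.02,0,0,0,-1],[-0.02,0,0.02,0,0,0,-1],[-0.02,0,0.02,0,0,0,-1],[-0.02,0,0.02,0,0,0,-1]], squeeze=20)

```text
t: 3.45
tool_pos: [0.5645, -0.2719, 0.0475]
orientation: [-3.14, 0.085, 0.0]
force: [0.2, -0.8, -0.5]
opening: 0.0277
```

>>> move_arm(series=[[0,0,-0.5,0,0,0,-1],[0,-0.2,-1,0,0,0,-1],[-0.1,-0.7,-1,0,0,0,-1],[-0.2,-1,-1,0,0,0,-1],[-0.2,-1,-1,0,0,0,-1]])

```text
t: 3.95
tool_pos: [0.5496, -0.1673, 0.1482]
orientation: [-3.139, 0.08, -0.0]
force: [-0.1, 0.1, -1.8]
opening: 0.0278
```

>>> move_arm(series=[[-0.1,-0.5,-0.2,0,0,0,-1],[-0.2,-1,-0.3,0,0,0,-1],[-0.2,-1,-0.3,0,0,0,-1]])

```text
t: 4.25
tool_pos: [0.5358, -0.0666, 0.1794]
orientation: [-3.14, 0.08, -0.004]
force: [-0.2, -0.5, 0.1]
opening: 0.0277
```

Run:
```python
from h import *
s=read_state();shot('wrist','w5');print(s['tool_pos'],s['opening'],s['force'],plan((.51,.10,.175),-1.626))
```

```text
[ 0.53583547 -0.06660116  0.1793581 ] 0.02769848399123546 [-0.1756083  -0.53675247  0.08326139] [-3.4360e-01 -1.6612e+00  3.8800e-02 -1.0000e-04 -6.0000e-04  1.4000e-03]
```

View pics/w5.png

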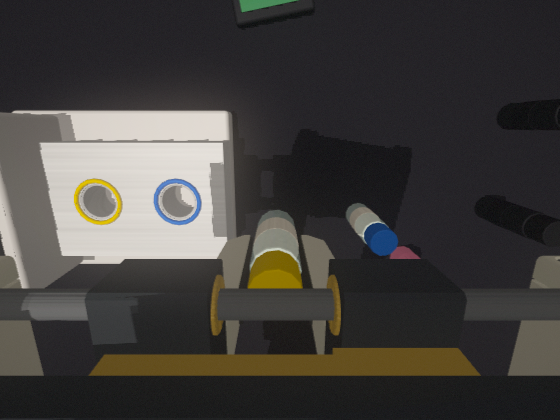

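The view shows the yellow ring at (98,202), the blue ring at (178,202), and the held yellow vial upright at column 275.

```bash
cat >> blobs.py <<'E'
def ring(c,col,minR=10,box=None):
    hsv=cv2.cvtColor(c['frame'],cv2.COLOR_RGB2HSV)
    lo,hi={'blue':((105,110,70),(128,255,255)),'yellow':((20,120,90),(34,255,255))}[col]
    m=cv2.inRange(hsv,lo,hi);m[262:]=0
    if box: k=np.zeros_like(m);k[box[1]:box[3],box[0]:box[2]]=1;m*=k
    cs,h=cv2.findContours(m,cv2.RETR_CCOMP,cv2.CHAIN_APPROX_NONE);r=[]
    if h is None: return r
    for i,k in enumerate(cs):
        ch=h[0][i][2]
        if h[0][i][3]<0 and ch>=0 and len(k)>30:
            hole=max([cs[j] for j in range(len(cs)) if h[0][j][3]==i],key=cv2.contourArea)
            if cv2.contourArea(hole)<200: continue
            a=cv2.fitEllipse(k);b=cv2.fitEllipse(hole)
            r.append((np.round(a[0],1).tolist(),np.round(a[1],1).tolist(),np.round(b[0],1).tolist(),np.round(b[1],1).tolist()))
    return r
E
python3 - <<'E'
from blobs import *
c=load('w5')
for k in('yellow','blue'):
    for r in ring(c,k): print(k,r,onplane(c,*r[0],.075).round(4))
E
```

```text
yellow ([97.4, 201.4], [42.3, 49.5], [97.5, 201.5], [36.1, 42.8]) [0.548  0.1013 0.075 ]
blue ([176.9, 201.4], [43.2, 47.2], [176.8, 201.5], [38.1, 41.9]) [0.5443 0.0261 0.075 ]
```

>>> move_arm(series=[[-0.1,-0.5,0,0,0,0,-1],[-0.3,-0.9,0,0,0,0,-1],[-0.3,-0.9,0,0,0,0,-1]])

```text
t: 4.6
tool_pos: [0.509, 0.0241, 0.1769]
orientation: [-3.139, 0.08, 0.003]
force: [-0.2, -0.7, -0.9]
opening: 0.0274
```

>>> move_arm(series=[[0,-0.4,0,0,0,0,-1],[0,-0.76,0,0,0,0,-1],[0,-0.76,0,0,0,0,-1],[0,-0.76,0,0,0,0,-1]])

```text
t: 5.0
tool_pos: [0.5148, 0.0963, 0.1771]
orientation: [3.139, -0.084, -0.001]
force: [-0.1, -0.8, -1.2]
opening: 0.0275
```

Run:
```python
from blobs import *
a=load('w5');s=read_state();c=shot('wrist','w6');print(s['tool_pos'],s['opening'])
for k in('yellow','blue'):
    A=ring(a,k)[0]
    for r in ring(c,k): print(k,r,onplane(c,*r[0],.075).round(4),tri([(a,*A[0]),(c,*r[0])]))
```

```text
[0.51477882 0.09631338 0.1771163 ] 0.0274637592886401
yellow ([268.7, 170.3], [47.8, 48.3], [268.5, 170.4], [41.0, 41.5]) [0.5484 0.1003 0.075 ] (array([0.54855174, 0.10019051, 0.07681562]), [np.float64(0.00011148206524406101), np.float64(0.00011148206524401837)])
blue ([351.1, 170.4], [45.8, 49.0], [351.0, 169.9], [40.8, 43.4]) [0.5443 0.0251 0.075 ] (array([0.54463307, 0.02555752, 0.07664552]), [np.float64(2.3761191421339637e-05), np.float64(2.3761191421396063e-05)])
```

View pics/w6.png

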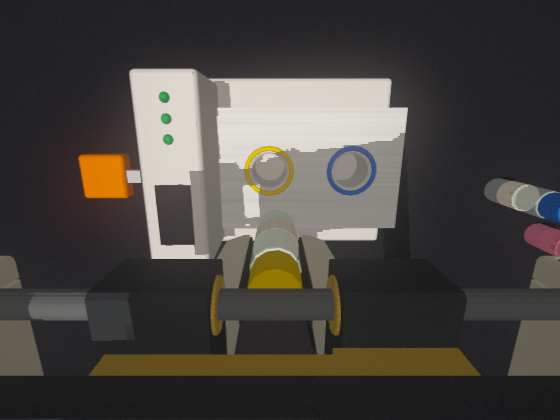

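Two views put the rings at (0.5484,0.1003) and (0.5443,0.0253), at z≈0.077. I'll hover above the yellow one and compare the vial's bottom edge with the ring.

Run:
```python
from h import *
print(plan((.5484,.1003,.135),-1.625))
c=load('w6');f=c['frame'][190:262,220:330,::-1];cv2.imwrite('pics/w6z.png',cv2.resize(f,None,fx=7,fy=7,interpolation=cv2.INTER_CUBIC))
for v in (209,211,213): print(v,onplane(c,275,v,.1296))
```

```text
[ 3.338e-01 -6.390e-02  4.216e-01  3.000e-04  2.000e-04 -1.000e-04]
209 [0.52688112 0.09565873 0.1296    ]
211 [0.52531531 0.0957414  0.1296    ]
213 [0.52374374 0.09582437 0.1296    ]
```

View pics/w6z.png

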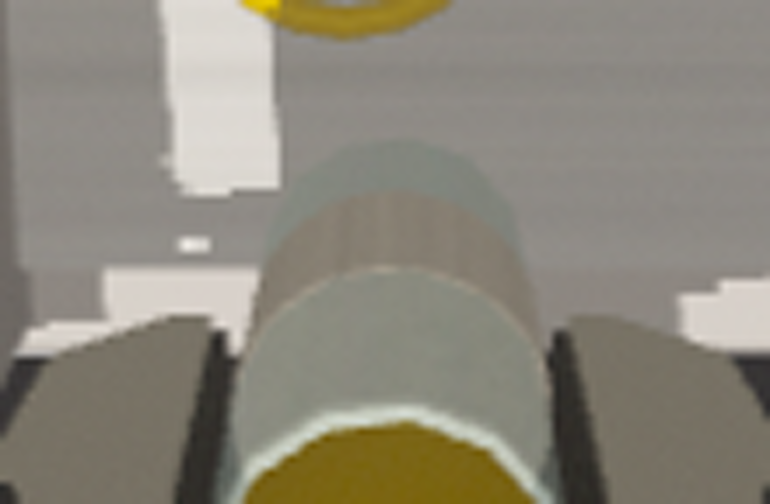

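```bash
cat >> h.py <<'E'
def toolf(p,s=None):
    s=s or read_state(); return Rt(s).T@(np.array(p)-s['tool_pos'])*1000
E
python3 - <<'E'
from h import *
c=load('w6');s=read_state()
Rw,_=cv2.Rodrigues(c['rvec']);print('cam',toolf(-Rw.T@c['tvec'].ravel(),s),s['tool_pos'])
print('bottom far edge',toolf(onplane(c,276.4,210,.1296),s),'cap?',toolf(onplane(c,268.6,170.4,.0755),s))
print('pads mid at z tcp', toolf(onplane(c,275.7,236,s['tool_pos'][2]),s))
E
```

```text
cam [  72.69143885   -0.55587373 -166.7148913 ] [0.51474115 0.09577811 0.17718163]
bottom far edge [11.37032441  0.46569437 47.57653479] cap? [ 33.39761315  -6.48868396 101.65833   ]
pads mid at z tcp [ 8.74302710e+00 -1.35271986e-01 -4.46435252e-03]
```

>>> move_arm(series=[[0.36,-0.07,0,0,0,0,-1],[0.36,-0.07,0.3,0,0,0,-1],[0.36,-0.07,0.42,0,0,0,-1],[0.36,-0.07,0.42,0,0,0,-1],[0.36,-0.07,0.42,0,0,0,-1]])

```text
t: 5.55
tool_pos: [0.5503, 0.1014, 0.1357]
orientation: [3.14, -0.086, -0.001]
force: [0.1, 0.5, -0.6]
opening: 0.0277
```

Run:
```python
from h import *
c=shot('wrist','w7');s=read_state();print(s['tool_pos'],s['opening'])
f=c['frame'][170:270,200:350,::-1];cv2.imwrite('pics/w7z.png',cv2.resize(f,None,fx=5,fy=5,interpolation=cv2.INTER_CUBIC))
```

```text
[0.55093273 0.10169053 0.13663389] 0.02781752469396731
```

View pics/w7z.png

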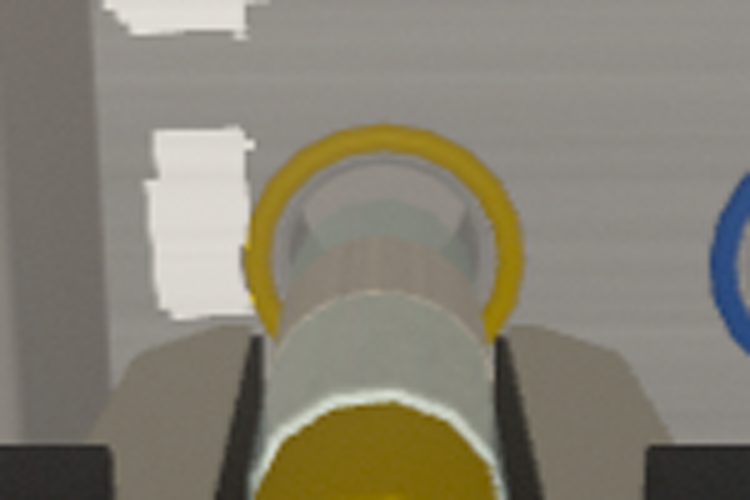

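Run:
```python
from h import *
c=load('w7');s=read_state();zb=s['tool_pos'][2]-.0475
print('bottom far edge',toolf(onplane(c,276,210,zb),s)-[14,0,0])
print('ring from far edge',toolf(onplane(c,276.6,195,.0757),s)-[20.5,0,0])
for u in (248.6,304.6): print(toolf(onplane(c,u,221,.0757),s))
```

```text
bottom far edge [-3.06812475  1.03391115 47.50920243]
ring from far edge [-1.15767785  1.53673449 60.950168  ]
[ -2.16361353 -20.99157639  60.93229468]
[-2.15197103 24.13701451 60.93187007]
```

```bash
cat >> blobs.py <<'E'
def ringfit(c,col,box,z,D=None):
    """circle fit on plane z (tool frame coordinates not needed): outer+inner edge by row/col extremes of mask"""
    hsv=cv2.cvtColor(c['frame'],cv2.COLOR_RGB2HSV)
    lo,hi={'blue':((105,110,60),(128,255,255)),'yellow':((20,120,70),(34,255,255))}[col]
    m=cv2.inRange(hsv,lo,hi);x0,y0,x1,y1=box;k=np.zeros_like(m);k[y0:y1,x0:x1]=1;m*=k
    n,l,st,_=cv2.connectedComponentsWithStats(m); i=1+np.argmax(st[1:,4]); pts=np.argwhere(l==i)[:,::-1]
    P=np.array([onplane(c,u,v,z)[:2] for u,v in pts])
    A=np.c_[2*P,np.ones(len(P))];s=np.linalg.lstsq(A,(P**2).sum(1),rcond=None)[0]
    return s[:2],np.sqrt(s[2]+s[:2]@s[:2]),len(P)
E
python3 - <<'E'
from blobs import *
s=read_state()
for n,col,box in[('w7','yellow',(240,190,312,236)),('w6','yellow',(240,140,300,200)),('w6','blue',(320,140,385,200))]:
    c=load(n)
    for z in(.075,.080): 
        p,r,N=ringfit(c,col,box,z);print(n,col,z,p.round(4),r.round(4),N,toolf([*p,z],s).round(2))
E
```

```text
w7 yellow 0.075 [0.548  0.1005] 0.0205 526 [-2.9   1.32 61.63]
w7 yellow 0.08 [0.5497 0.1005] 0.02 526 [-1.24  1.3  56.63]
w6 yellow 0.075 [0.5479 0.1003] 0.0205 601 [-2.97  1.5  61.63]
w6 yellow 0.08 [0.5487 0.1002] 0.0201 601 [-2.22  1.61 56.63]
w6 blue 0.075 [0.5441 0.0252] 0.0205 499 [-2.69 76.77 61.63]
w6 blue 0.08 [0.5449 0.0264] 0.0201 499 [-1.95 75.48 56.63]
```

>>> move_arm(series=[[0.002,0.003,0.1,0,0,0,-1],[0.002,0.003,0.13,0,0,0,-1],[0.002,0.003,0.16,0,0,0,-1],[0.002,0.003,0.2,0,0,0,-1],[0.002,0.003,0.2,0,0,0,-1]])

```text
t: 6.1
tool_pos: [0.5504, 0.1021, 0.1149]
orientation: [3.14, -0.085, -0.002]
force: [-0.8, -0.8, -1.7]
opening: 0.0275
```

Run:
```python
from h import *
c=shot('wrist','w8');s=read_state();print(s['tool_pos'],s['opening'],s['force'],s['wrist_torque'])
f=c['frame'][170:270,200:350,::-1];cv2.imwrite('pics/w8z.png',cv2.resize(f,None,fx=5,fy=5,interpolation=cv2.INTER_CUBIC))
```

```text
[0.55054409 0.10205998 0.11517775] 0.02777037851264473 [-1.21633212 -1.63894888 -0.91839887] [-0.06544621  0.23253021 -0.00381753]
```

View pics/w8z.png

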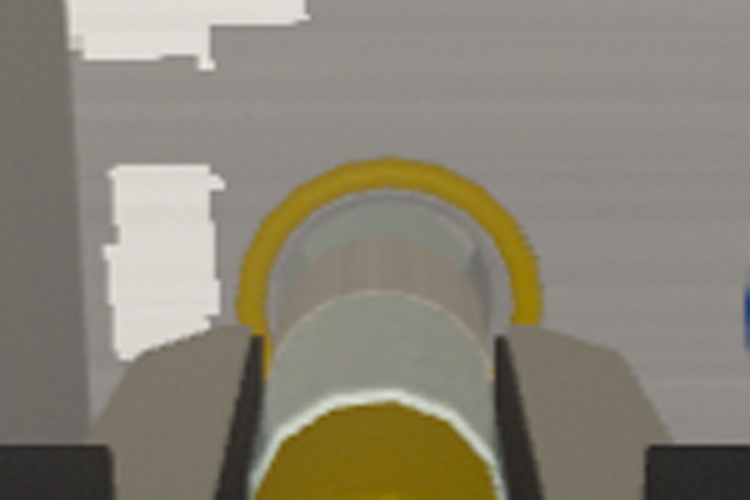

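It is 7 mm into the bore with about 2 N of side force. I'll trim sideways and continue down.

>>> move_arm(series=[[-0.004,0.006,0.03,0,0,0,-1],[-0.004,0.006,0.09,0,0,0,-1],[-0.004,0.006,0.15,0,0,0,-1],[-0.004,0.006,0.2,0,0,0,-1],[-0.004,0.006,0.25,0,0,0,-1],[-0.004,0.006,0.25,0,0,0,-1]])

```text
t: 6.75
tool_pos: [0.5499, 0.1014, 0.0895]
orientation: [3.14, -0.085, -0.002]
force: [0.2, 0.2, -0.8]
opening: 0.0278
```

Run:
```python
from h import *
s=read_state();print(s['tool_pos'],s['opening'],s['force'],s['wrist_torque'])
```

```text
[0.54987527 0.10140697 0.08951382] 0.027802918798529704 [ 0.22343486  0.22737293 -0.83977093] [0.0279399  0.0391246  0.02224305]
```

>>> move_arm(series=[[0,0,0.03,0,0,0,-1],[0,0,0.06,0,0,0,-1],[0,0,0.075,0,0,0,-1],[0,0,0.075,0,0,0,-1]])

```text
t: 7.15
tool_pos: [0.5504, 0.1015, 0.0829]
orientation: [-3.14, 0.085, 0.0]
force: [-0.2, -0.3, -0.8]
opening: 0.0273
```

>>> move_arm(series=[[0,0,0.01,0,0,0,-1],[0,0,0.02,0,0,0,-1],[0,0,0.02,0,0,0,-1]])

```text
t: 7.45
tool_pos: [0.5507, 0.1014, 0.0822]
orientation: [3.14, -0.085, 0.001]
force: [-4.8, -0.9, 6.9]
opening: 0.0273
```

Floor contact at TCP z 0.082, with 7 N. That matches 35 mm for the socket floor plus the 47.5 mm grip height. I'll release and rise.

>>> move_arm(series=[[0,0,0,0,0,0,-0.05],[0,0,0,0,0,0,-0.05],[0,0,0,0,0,0,-0.05],[0,0,0,0,0,0,-0.05],[0,0,-0.2,0,0,0,-0.05],[0,0,-0.6,0,0,0,-0.05],[0,0,-0.8,0,0,0,-0.05],[0,0,-0.8,0,0,0,-0.05]])

```text
t: 8.25
tool_pos: [0.5531, 0.1017, 0.1654]
orientation: [-3.14, 0.085, -0.011]
force: [0.2, 0.4, 0.1]
opening: 0.0441
```

Run:
```python
from blobs import *
s=read_state();c=shot('wrist','w9');print(s['tool_pos'],s['opening'],s['force']);print(cap(c,'yellow'),plan((.475,-.165,.18),-1.625))
```

```text
[0.5530631  0.10171295 0.16538391] 0.044149461595146676 [0.19791436 0.38705345 0.10633986]
[((276.5, 219.1), 27.8, [276.7, 218.9], [48.4, 56.5])] [-6.2250e-01  2.7035e+00 -1.7470e-01 -2.0000e-04 -1.2000e-03  1.0000e-04]
```

View pics/w9.png

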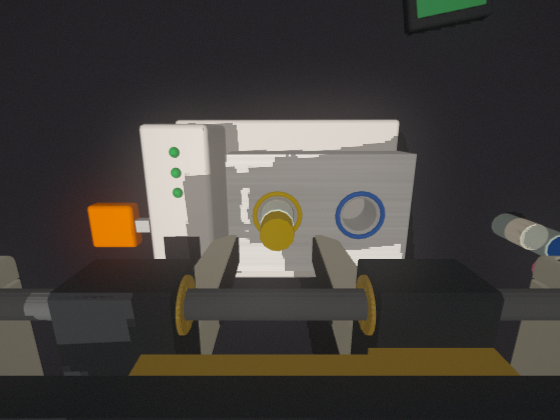

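The yellow vial stands upright in its ring, cap at (277,231), and is free of the fingers. Now the blue one.

>>> move_arm(series=[[-0.1,0.5,-0.15,0,0,0,0.2],[-0.2,1,-0.15,0,0,0,0.4],[-0.2,1,-0.15,0,0,0,0.4]])

```text
t: 8.6
tool_pos: [0.5234, -0.0015, 0.1746]
orientation: [3.139, -0.09, -0.004]
force: [-0.3, 0.8, -0.8]
opening: 0.063
```

>>> move_arm(series=[[-0.1,0.5,0,0,0,0,0.4],[-0.2,0.9,0,0,0,0,0.4],[-0.2,0.9,0,0,0,0,0.4]])

```text
t: 8.9
tool_pos: [0.4983, -0.0896, 0.1743]
orientation: [3.139, -0.091, -0.005]
force: [0.4, -0.0, 0.2]
opening: 0.0647
```

>>> move_arm(series=[[-0.1,0.5,0,0,0,0,0.4],[-0.2,0.8,0,0,0,0,0.4],[-0.2,0.8,0,0,0,0,0.4],[-0.2,0.8,0,0,0,0,0.4]])

```text
t: 9.3
tool_pos: [0.4756, -0.1644, 0.1749]
orientation: [-3.139, 0.087, 0.002]
force: [0.1, -0.0, 0.6]
opening: 0.0651
```

Run:
```python
from blobs import *
s=read_state();c=shot('wrist','w10');print(s['tool_pos'],s['opening']);a=load('w1')
for r in cap(c,'blue'): print(r,onplane(c,*r[0],.095).round(4),tri([(a,153.4,199.6),(c,*r[0])]))
```

```text
[ 0.47558535 -0.16436864  0.17485242] 0.06507665875682202
((272.5, 181.5), 15.9, [272.7, 181.8], [29.3, 31.9]) [ 0.5027 -0.1635  0.095 ] (array([ 0.501068  , -0.16330679,  0.08491328]), [np.float64(0.00020361067326665666), np.float64(0.00020361067326666216)])
((54.9, 141.9), 27.4, [54.7, 142.0], [45.5, 54.9]) [0.5452 0.0121 0.095 ] (array([ 0.57539868, -0.33507604,  0.53114916]), [np.float64(0.03284043166947651), np.float64(0.032840431669476415)])
```

View pics/w10.png

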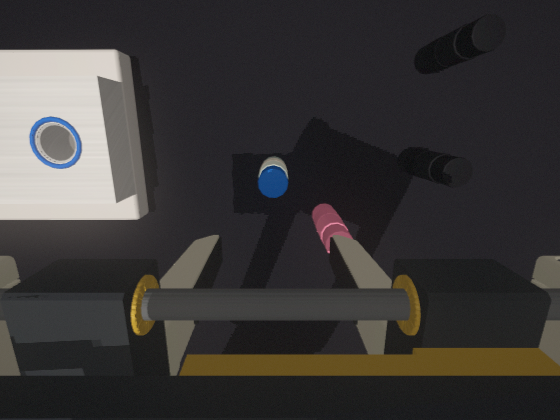

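Blue cap at (273,182), centred between the fingers. The pink vial, at (330,225), is off to the side.

Run:
```python
from blobs import *
print(plan((.5025,-.1635,.11),-1.625))
```

```text
[ 2.663e-01 -1.680e-02  6.504e-01 -4.000e-04  4.000e-04 -0.000e+00]
```

>>> move_arm(series=[[0.26,-0.017,0.1,0,0,0,0.4],[0.26,-0.017,0.6,0,0,0,0.4],[0.26,-0.017,0.65,0,0,0,0.4],[0.26,-0.017,0.65,0,0,0,0.4],[0.26,-0.017,0.65,0,0,0,0.4]])

```text
t: 9.85
tool_pos: [0.5028, -0.1642, 0.1126]
orientation: [3.14, -0.083, 0.002]
force: [-0.4, 0.2, 0.5]
opening: 0.0653
```

Run:
```python
from blobs import *
c=shot('wrist','w11');s=read_state();print(s['tool_pos'],s['opening'],plan((.5025,-.1635,.048),-1.625))
f=c['frame'][130:280,180:380,::-1];cv2.imwrite('pics/w11z.png',cv2.resize(f,None,fx=4,fy=4,interpolation=cv2.INTER_CUBIC))
```

```text
[ 0.50321418 -0.16460275  0.11327687] 0.06503892602875339 [-9.400e-03 -1.120e-02  6.527e-01  3.000e-04 -8.000e-04  2.000e-04]
```

View pics/w11z.png

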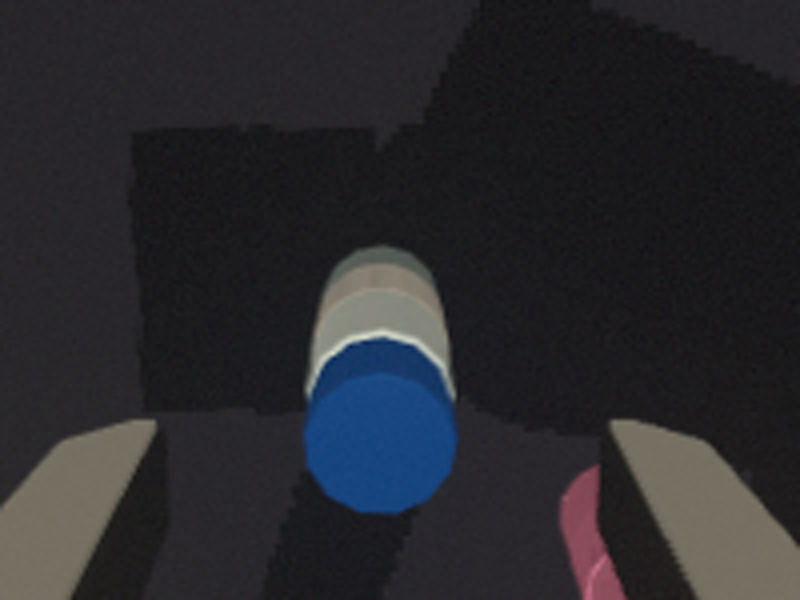

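Run:
```python
from blobs import *
c=load('w11');s=read_state()
print(toolf(onplane(c,275,240.7,.095),s),toolf(onplane(c,275,191.75,0),s)-[14,0,0],toolf(onplane(c,275,234.5,.113),s))
c=load('w3');print(toolf(onplane(c,276,231.5,.095),s))
```

```text
[-1.90753975 -0.42351131 18.27175623] [ -3.58257641  -0.54412175 113.30319825] [ 9.31585227 -0.41101822  0.300118  ]
[ 67.65690028 104.83513226  18.53342312]
```

>>> move_arm(series=[[-0.03,-0.005,0.3,0,0,0,0.4],[-0.03,-0.005,0.65,0,0,0,0.2],[-0.03,-0.005,0.65,0,0,0,0],[-0.03,-0.005,0.65,0,0,0,0],[-0.03,-0.005,0.65,0,0,0,-1],[-0.03,-0.005,0.65,0,0,0,-1],[-0.03,-0.005,0.65,0,0,0,-1],[-0.03,-0.005,0.65,0,0,0,-1]], squeeze=20)

```text
t: 10.7
tool_pos: [0.5004, -0.1645, 0.0478]
orientation: [3.139, -0.085, 0.004]
force: [0.8, -0.2, 6.4]
opening: 0.0276
```

>>> move_arm(series=[[0,0,0,0,0,0,-1],[0,0,0,0,0,0,-1],[0,0,0,0,0,0,-1]])

```text
t: 11.0
tool_pos: [0.5004, -0.1645, 0.0478]
orientation: [3.139, -0.085, 0.004]
force: [-0.1, 0.5, 7.2]
opening: 0.0274
```

>>> move_arm(series=[[0,0,-0.5,0,0,0,-1],[0,-0.2,-1,0,0,0,-1],[0,-0.6,-1,0,0,0,-1],[0,-0.95,-1,0,0,0,-1],[0,-0.95,-1,0,0,0,-1]])

```text
t: 11.5
tool_pos: [0.5045, -0.0657, 0.147]
orientation: [-3.139, 0.08, -0.002]
force: [0.4, -0.2, -1.0]
opening: 0.0271
```

>>> move_arm(series=[[0,-0.5,-0.3,0,0,0,-1],[0,-0.9,-0.3,0,0,0,-1],[0,-0.9,-0.3,0,0,0,-1],[0,-0.9,-0.3,0,0,0,-1],[0,-0.9,-0.3,0,0,0,-1]])

```text
t: 12.0
tool_pos: [0.5087, 0.0198, 0.1756]
orientation: [3.14, -0.085, -0.002]
force: [0.3, -0.5, -1.8]
opening: 0.0274
```

Run:
```python
from blobs import *
c=shot('wrist','w12');s=read_state();print(s['tool_pos'],s['opening'],s['force'])
p=None
for r in ring(c,'blue'): print(r,onplane(c,*r[0],.0757),toolf(onplane(c,*r[0],.0757),s))
f=c['frame'][130:280,180:380,::-1];cv2.imwrite('pics/w12z.png',cv2.resize(f,None,fx=4,fy=4,interpolation=cv2.INTER_CUBIC))
```

```text
[0.50869236 0.01948403 0.17550263] 0.027488492656666728 [ 0.43636851 -0.76724046 -1.06501611]
([266.5, 168.2], [47.2, 48.3], [266.4, 168.2], [41.8, 43.0]) [0.54462734 0.02550393 0.0757    ] [35.66219525 -8.04176319 99.75802815]
```

View pics/w12z.png

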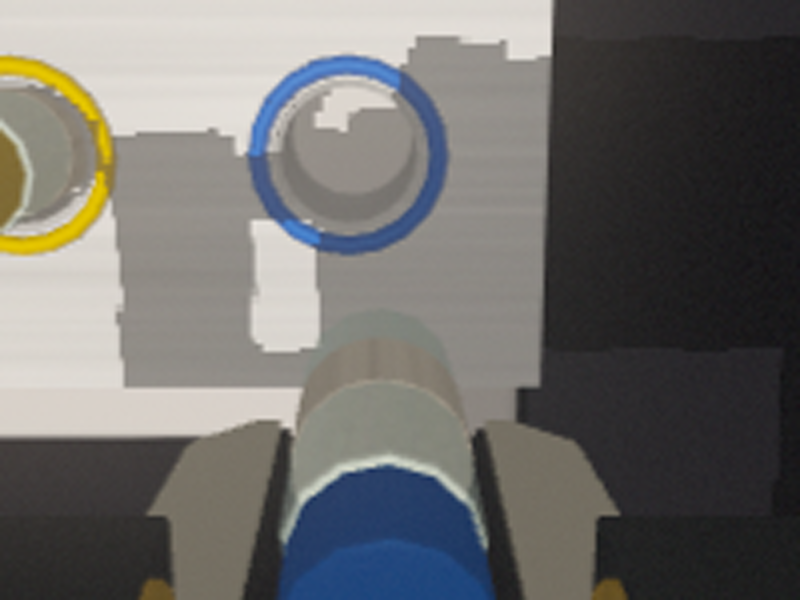

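Run:
```python
from blobs import *
c=load('w12');s=read_state()
print(toolf(onplane(c,275.2,207.2,s['tool_pos'][2]-.0478),s)-[14,0,0])
p,r,N=ringfit(c,'blue',(235,140,300,200),.0757);print(p,r,toolf([*p,.0757],s))
```

```text
[-0.52962671 -0.16012336 47.78454248]
[0.54422356 0.02558986] 0.020416999132602736 [35.25428518 -8.1052703  99.75846457]
```

>>> move_arm(series=[[0.355,-0.08,0,0,0,0,-1],[0.355,-0.08,0.3,0,0,0,-1],[0.355,-0.08,0.42,0,0,0,-1],[0.355,-0.08,0.42,0,0,0,-1],[0.355,-0.08,0.42,0,0,0,-1],[0.355,-0.08,0.42,0,0,0,-1]])

```text
t: 12.65
tool_pos: [0.5454, 0.0264, 0.1355]
orientation: [3.14, -0.086, 0.003]
force: [-0.1, 0.8, -0.6]
opening: 0.028
```

Run:
```python
from blobs import *
c=shot('wrist','w13');s=read_state();print(s['tool_pos'],s['opening'],plan((.5443,.0258,.1335)))
f=c['frame'][170:270,200:350,::-1];cv2.imwrite('pics/w13z.png',cv2.resize(f,None,fx=5,fy=5,interpolation=cv2.INTER_CUBIC))
p,r,N=ringfit(c,'blue',(235,180,312,236),.0757);print(p,r,toolf([*p,.0757],s))
```

```text
[0.54557057 0.0265306  0.13562232] 0.02758462680190562 [-0.0123  0.008   0.0212]
[0.54429516 0.02563215] 0.020422911210658153 [-1.35356005  0.9665428  59.91955017]
```

View pics/w13z.png

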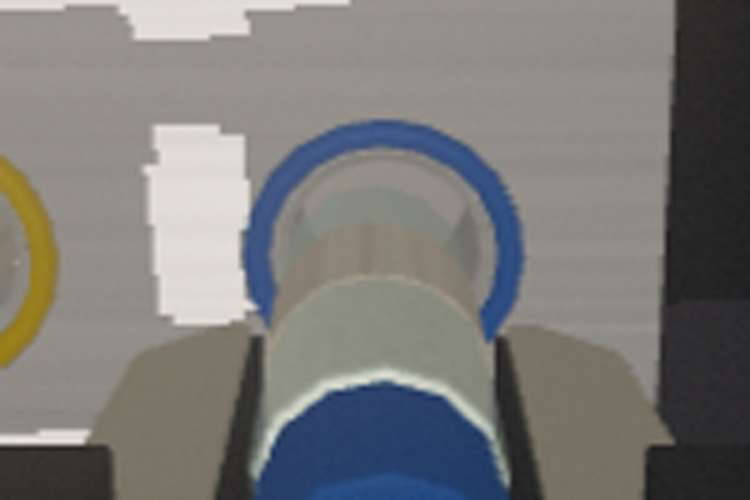

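>>> move_arm(series=[[-0.013,0.011,0.05,0,0,0,-1],[-0.013,0.011,0.1,0,0,0,-1],[-0.013,0.011,0.14,0,0,0,-1],[-0.013,0.011,0.17,0,0,0,-1],[-0.013,0.011,0.2,0,0,0,-1],[-0.013,0.011,0.2,0,0,0,-1]])

```text
t: 13.3
tool_pos: [0.5432, 0.0259, 0.1134]
orientation: [-3.14, 0.085, 0.002]
force: [-0.9, 0.9, -0.7]
opening: 0.0275
```

Run:
```python
from h import *
c=shot('wrist','w14');s=read_state();print(s['tool_pos'],s['opening'],s['force'],s['wrist_torque'])
f=c['frame'][170:270,200:350,::-1];cv2.imwrite('pics/w14z.png',cv2.resize(f,None,fx=5,fy=5,interpolation=cv2.INTER_CUBIC))
```

```text
[0.54338004 0.02584799 0.11380205] 0.027394602252649575 [-0.23765627  0.12310534 -0.07687607] [ 0.03916015 -0.02532727  0.00814448]
```

View pics/w14z.png

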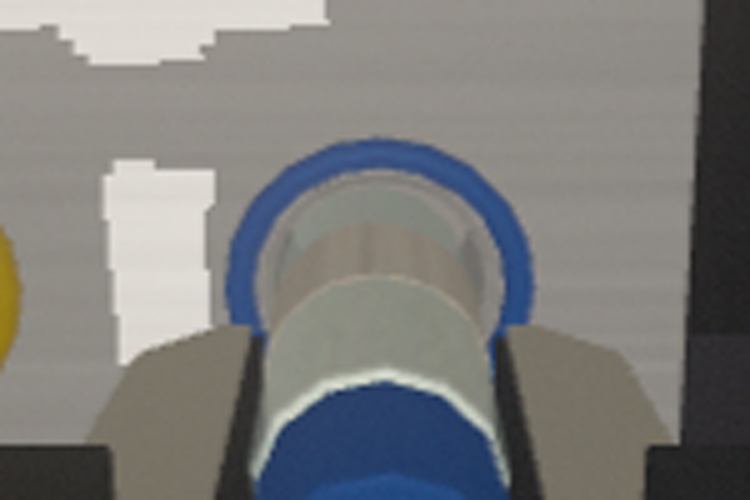

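The blue vial is about 9 mm into the bore with no side force, so I'll continue.

>>> move_arm(series=[[0,0.002,0.06,0,0,0,-1],[0,0.002,0.12,0,0,0,-1],[0,0.002,0.18,0,0,0,-1],[0,0.002,0.24,0,0,0,-1],[0,0.002,0.24,0,0,0,-1]])

```text
t: 13.85
tool_pos: [0.5426, 0.0256, 0.0887]
orientation: [-3.14, 0.085, 0.004]
force: [-1.0, -0.1, -1.9]
opening: 0.0276
```

>>> move_arm(series=[[0,0,0.03,0,0,0,-1],[0,0,0.06,0,0,0,-1],[0,0,0.075,0,0,0,-1],[0,0,0.075,0,0,0,-1]])

```text
t: 14.25
tool_pos: [0.5439, 0.0256, 0.0829]
orientation: [-3.14, 0.085, -0.001]
force: [-0.2, -0.4, -0.1]
opening: 0.0279
```

>>> move_arm(series=[[0,0,0.01,0,0,0,-1],[0,0,0.02,0,0,0,-1],[0,0,0.02,0,0,0,-1]])

```text
t: 14.55
tool_pos: [0.5447, 0.0259, 0.0826]
orientation: [-3.14, 0.085, -0.004]
force: [-3.0, 2.9, 11.1]
opening: 0.0276
```

Floor contact with 11 N at 0.0826 (35 + 47.8 mm expected). Release and rise.

>>> move_arm(series=[[0,0,0,0,0,0,-0.05],[0,0,0,0,0,0,-0.05],[0,0,0,0,0,0,-0.05],[0,0,0,0,0,0,-0.05],[0,0,-0.2,0,0,0,-0.05],[0,0,-0.6,0,0,0,-0.05],[0,0,-1,0,0,0,-0.05],[0,0,-1,0,0,0,-0.05]])

```text
t: 15.35
tool_pos: [0.5473, 0.0254, 0.1875]
orientation: [3.14, -0.085, 0.016]
force: [1.2, 0.0, 0.5]
opening: 0.0442
```

Run:
```python
from h import *
c=shot('wrist','w15');t=shot('scene','scene1');s=read_state();print(s['tool_pos'],s['opening'],plan((.522,.233,.18)))
f=t['frame'][130:330,140:320,::-1];g=cv2.resize(f,None,fx=3,fy=3,interpolation=cv2.INTER_CUBIC);cv2.imwrite('pics/scene1z.png',g)
```

```text
[0.54444628 0.02551127 0.18180515] 0.04402268439505042 [-0.3363 -2.0597  0.0172]
```

View pics/w15.png

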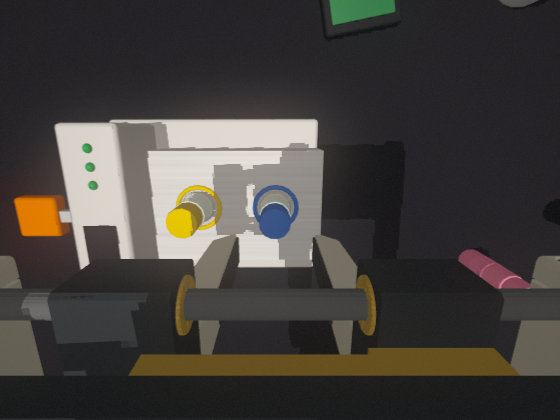

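View pics/scene1z.png

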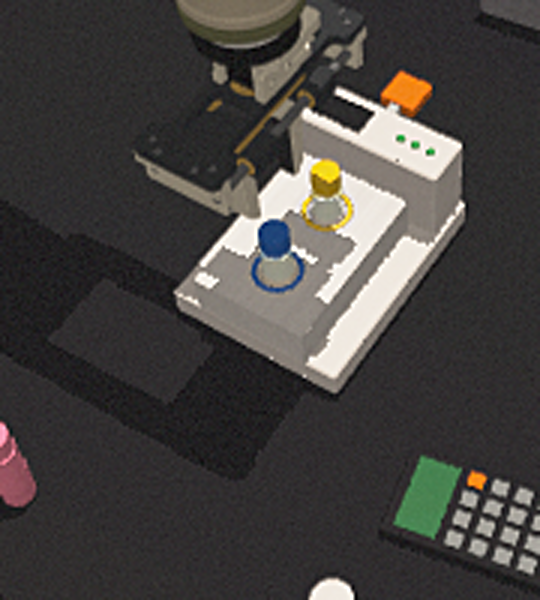

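Both vials stand upright in their sockets: caps at (182,222) and (275,222) in the wrist view, both level in the scene view, and both clear of the gripper. Next I'll shut the fingers and go over the lever.

>>> move_arm(series=[[0,-0.5,0,0,0,0,-1],[0,-1,0,0,0,0,-1],[0,-1,0,0,0,0,-1]])

```text
t: 15.75
tool_pos: [0.5474, 0.1304, 0.1783]
orientation: [-3.139, 0.078, 0.005]
force: [0.4, -0.5, 0.4]
opening: 0.0246
```

>>> move_arm(series=[[0,-0.5,0,0,0,0,-1],[0,-1,0,0,0,0,-1],[0,-1,0,0,0,0,-1],[0,-1,0,0,0,0,-1],[0,-1,0,0,0,0,-1]])

```text
t: 16.25
tool_pos: [0.5538, 0.2241, 0.1792]
orientation: [3.139, -0.085, -0.003]
force: [0.3, -0.3, 0.3]
opening: 0.0008
```

Run:
```python
from h import *
c=shot('wrist','w16');s=read_state();print(s['tool_pos'],s['opening'],plan((.556,.2338,.13),-1.625))
hsv=cv2.cvtColor(c['frame'],cv2.COLOR_RGB2HSV);m=cv2.inRange(hsv,(5,180,120),(17,255,255));m[255:]=0;p=np.argwhere(m)
print(len(p),p.min(0),p.max(0),onplane(c,*p.mean(0)[::-1],.108))
```

```text
[0.5540395  0.22384819 0.17959736] 0.0008024548245761171 [ 1.480e-02 -1.009e-01  4.959e-01  3.000e-04  5.000e-04 -3.000e-04]
1825 [165 243] [233 301] [0.55759636 0.23213452 0.108     ]
```

View pics/w16.png

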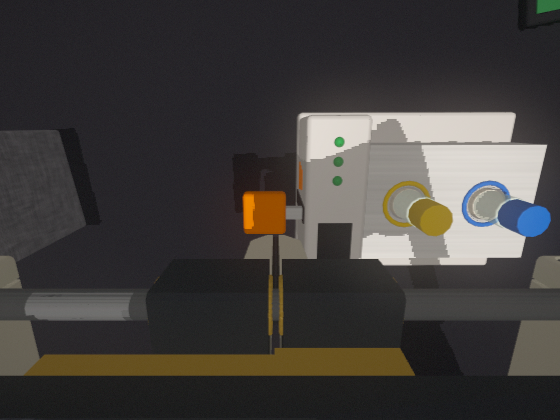

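The tab is centred at (265,212). The fingers are shut and slightly short of it in y.

>>> move_arm(series=[[0.015,-0.1,0.3,0,0,0,-1],[0.015,-0.1,0.62,0,0,0,-1],[0.015,-0.1,0.62,0,0,0,-1],[0.015,-0.1,0.62,0,0,0,-1]], squeeze=20)

```text
t: 16.7
tool_pos: [0.5559, 0.2338, 0.1184]
orientation: [3.14, -0.087, -0.003]
force: [0.6, 0.0, 0.5]
opening: 0.0006
```

Run:
```python
from h import *
c=shot('wrist','w17');shot('scene','scene2');s=read_state();print(s['tool_pos'],s['opening'],s['force'])
f=c['frame'][170:290,180:380,::-1];a=cv2.resize(f,None,fx=4,fy=4,interpolation=cv2.INTER_CUBIC);cv2.imwrite('pics/w17z.png',a)
```

```text
[0.55764673 0.23480018 0.12076508] 0.0006260313928422088 [0.62212354 0.17409179 0.20728245]
```

View pics/w17z.png

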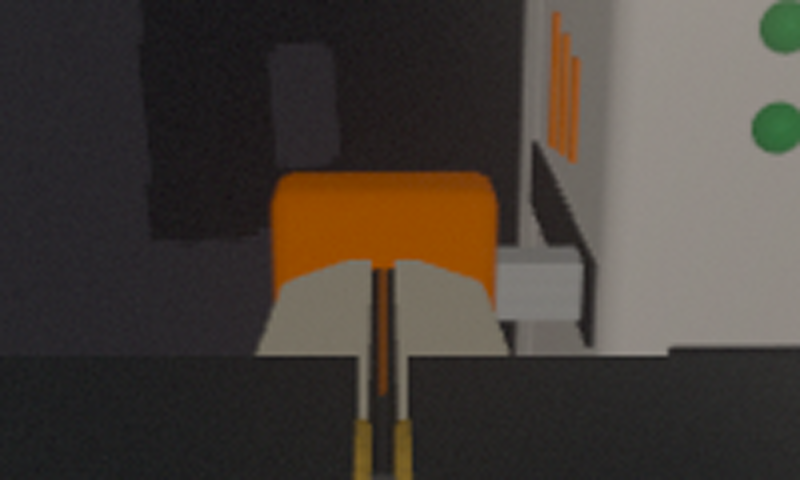

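The fingers are centred over the tab. Pressing down.

>>> move_arm(series=[[0,0,0.08,0,0,0,-1],[0,0,0.14,0,0,0,-1],[0,0,0.2,0,0,0,-1],[0,0,0.26,0,0,0,-1],[0,0,0.32,0,0,0,-1],[0,0,0.38,0,0,0,-1],[0,0,0.44,0,0,0,-1],[0,0,0.47,0,0,0,-1]])

```text
t: 17.6
tool_pos: [0.5577, 0.2355, 0.0725]
orientation: [-3.14, 0.085, -0.004]
force: [2.4, -1.4, 6.4]
opening: 0.0003
```

Run:
```python
from h import *
s=read_state();print(s['tool_pos'],s['force'])
```

```text
[0.55768913 0.23545174 0.07254968] [ 2.42621201 -1.37831677  6.40715259]
```

>>> move_arm(series=[[0,0,0.02,0,0,0,-1],[0,0,0.04,0,0,0,-1],[0,0,0.04,0,0,0,-1],[0,0,0.04,0,0,0,-1]])

```text
t: 18.0
tool_pos: [0.5577, 0.2355, 0.0689]
orientation: [-3.14, 0.085, -0.004]
force: [0.8, -1.7, 5.9]
opening: 0.0006
```

Run:
```python
from h import *
c=shot('wrist','w18');d=shot('scene','scene3');s=read_state();print(s['tool_pos'],s['force'])
f=c['frame'][170:290,180:380,::-1];a=cv2.resize(f,None,fx=4,fy=4,interpolation=cv2.INTER_CUBIC);cv2.imwrite('pics/w18z.png',a)
f=d['frame'][130:330,140:320,::-1];cv2.imwrite('pics/scene3z.png',cv2.resize(f,None,fx=3,fy=3,interpolation=cv2.INTER_CUBIC))
```

```text
[0.55769774 0.2354455  0.06896382] [ 0.89831055 -0.69416843  6.77535279]
```

View pics/w18z.png

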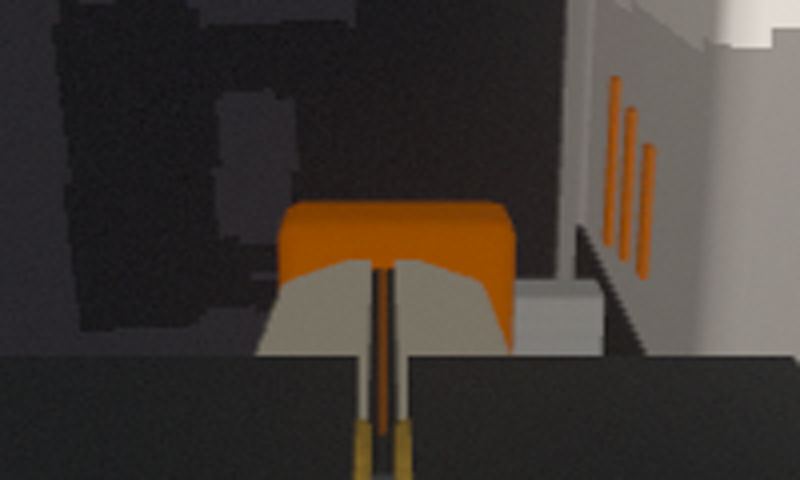

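View pics/scene3z.png

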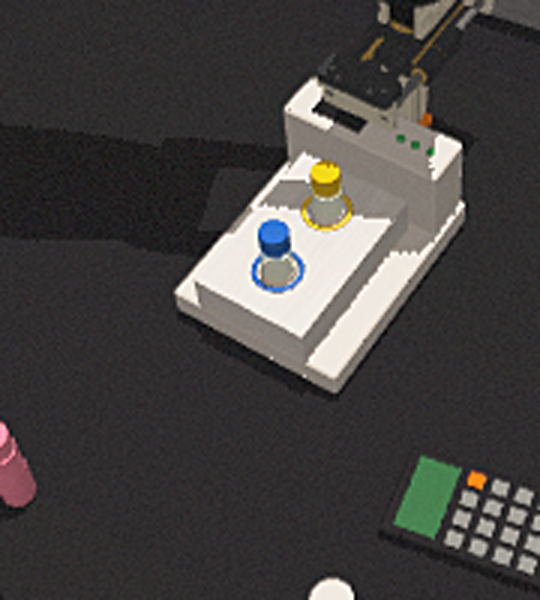

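Travel is about 39 mm at 6–7 N. I'll feel for the firm stop to confirm it.

>>> move_arm(series=[[0,0,0.01,0,0,0,-1],[0,0,0.02,0,0,0,-1],[0,0,0.03,0,0,0,-1],[0,0,0.03,0,0,0,-1]])

```text
t: 18.5
tool_pos: [0.5578, 0.2354, 0.0663]
orientation: [-3.14, 0.085, -0.005]
force: [-1.9, -1.8, 9.2]
opening: 0.001
```

>>> move_arm(series=[[0,0,0.005,0,0,0,-1],[0,0,0.01,0,0,0,-1],[0,0,0.01,0,0,0,-1],[0,0,0.01,0,0,0,-1]])

```text
t: 18.9
tool_pos: [0.5578, 0.2355, 0.0662]
orientation: [-3.14, 0.085, -0.005]
force: [-3.8, -3.2, 16.3]
opening: 0.0003
```

The firm stop is reached at z 0.066 (42 mm of travel), with 16 N holding. One last check, then I'll hand in.

Run:
```python
from blobs import *
c=shot('wrist','w19');d=shot('scene','scene4');s=read_state();print(s['t'],s['tool_pos'],s['force'])
a=load('scene0')
print([b for b in blobs(d,'yellow')+blobs(d,'blue') if b[1][4]<400])
df=np.abs(a['frame'].astype(int)-d['frame']).max(2)
for n,(x0,y0,x1,y1) in dict(bottle=(230,320,275,380),calc=(265,280,340,330),box=(300,80,350,145)).items(): print(n,(df[y0:y1,x0:x1]>60).sum())
```

```text
19.0 [0.55778813 0.23546025 0.06621134] [-4.77652362 -2.74884258 15.57218974]
[([248.0, 189.1], [244, 184, 9, 11, 88]), ([253.4, 201.8], [247, 195, 10, 12, 20]), ([242.2, 200.8], [241, 196, 5, 10, 13]), ([331.5, 2.4], [313, 0, 31, 8, 142]), ([230.8, 208.7], [226, 203, 10, 12, 100]), ([238.8, 219.9], [236, 214, 5, 12, 15]), ([227.0, 222.2], [224, 216, 11, 11, 21])]
bottle 0
calc 0
box 13
```

View pics/w19.png

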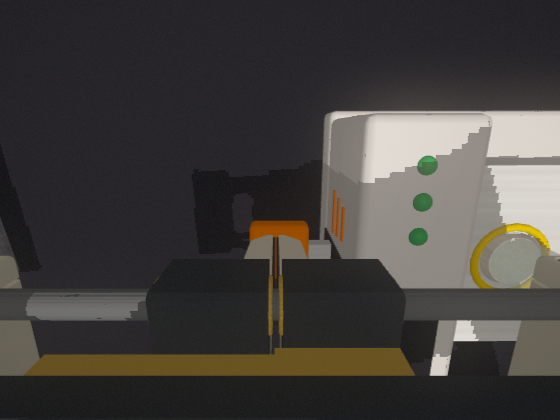

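The fingers sit on the orange tab at (278,235), fully down. The vials are in place and the bystanders have not moved. Handing in.

Run:
```python
from plant import *
print(close_job()); s=read_state(); print(s['t'],s['tool_pos'],s['force'])
```

```text
the job is handed in; nothing more can be done
None
the job is handed in; nothing more can be done
```

Both vials are in their sockets and the lever is held at its lowest position, handed in at about 19 s of the 67 s allowed. No verdict was reported.

- **Vials:** I placed the yellow vial first, then the blue, lowering each until it touched the socket floor (7 N and 11 N). The fingertip height there, 82–83 mm, matches the 35 mm floor plus the grip height. I then released both, and the camera views show them standing upright in their rings.
- **Lever:** I pressed it with the shut fingers past all three clicks to the firm stop. The fingertips were at z = 0.066 m, which is 42 mm of travel, and about 16 N was still holding it down at hand-in. I inferred the clicks from travel and force and did not see them separately.
- **Bystanders:** Between the first and last scene pictures, the bottle and calculator areas showed no change. The tissue-box area differed by 13 pixels. I put that down to the arm or its shadow, since the arm never came near the box, but I did not check it further.
- **Measurement disagreements:** The scene and top cameras put things 3–5 mm too high. The wrist camera read the vial tops about 10 mm low, and the vial x position varied by about 3 mm between views. I corrected for this by comparing each vial's lower edge with its ring before lowering it.

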